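Hold the pastry box lid half open

ROBOT

A 6-joint arm with a two-finger parallel gripper is mounted at the origin on the work surface; the furniture and walls round the work are solid. World frame = base frame: x ahead of the robot, y to its left, z up, the work surface at z = 0. Lengths are in m, angles in rad, forces in N, time in s.
With the tool pointing down it reaches from about 0.3 to 0.775 m from the base axis. Payload 14.6 kg.
Tool frame: the origin (TCP) lies at the very end of the fingers, on their centre line; the grasp point (between the pads) lies 19 mm behind it (ctrl.grasp_offset is the distance from the TCP to the grasp point, in m); z points along the fingers, y is the line along which they close (so a half turn about z gives the same grasp; the last joint's range is limited). The gripper opens to 94 mm and grips with 3 to 60 N. Pads are 16 mm wide; open, the fingers measure 119 mm over their backs; the gripper's body (75 mm by 177 mm) begins 78 mm behind the grasp point.
Start: joints at [-0.067, 0.3, 1.521, -0, 1.321, -0.067], TCP at [0.55, -0, 0.205] pointing down, gripper open.
Joint ranges: [-3.03, 3.03], [-0.79, 2.21], [0.23, 2.52], [-1.04, 4.18], [0, 3.07], [-2.55, 2.55]. Speed limits (rad/s): [2.22, 2.22, 2.57, 3.14, 3.14, 3.14].

INTERFACE

Orientations are given as [roll, pitch, yaw] about the fixed x, y, z axes, in that order (R = Rz(yaw) Ry(pitch) Rx(roll)).
In Python, from station import ctrl gives the robot as it stands.
- The arm moves only by the tool step_arm, never from a script. Its argument "plan" is a list that holds one entry, the list of rows, each a list of 6 numbers: the shift along the tool's x, y, z in units of 30 mm (1.0 is 30 mm), then the turn, a rotation vector about the tool's x, y, z in units of 6 degrees (1.0 is 6 degrees). In form: [[[dx, dy, dz, wx, wy, wz], ...]]. A call has 1 to 8 rows; each row is the pose to reach, as a shift and turn from the pose commanded when the call began, along the tool's axes at that moment; what a row does not reach only later rows make up. A row lasts 1/12 s, in which the tool goes at most 41.7 mm and 7.16 degrees, less where a joint would pass 70% of its speed; a pose out of reach is approached as far as the arm can. A call with a gripper value outside its range is refused whole. "grip" is the opening, from 0 (shut) to 1 (fully open), set as the call begins (left out, the last holds). The fingers move at their own pace and stop on an object; "squeeze" is the grip in N (left out, the last holds). Time passes only in rows, so rows that repeat a pose let the fingers close. It gives the time, the measured TCP pose, the force, the opening and the grip force at its end, in the units of the state.
- ctrl.get_obs(): the state, without advancing time (a new reading comes with each control period).
- ctrl.camera(name): name is "scene" or "side" or "wrist"; returns the picture (384x512x3 uint8, red, green, blue); there is no depth.
- ctrl.camera_model(name): a dict with "intrinsics" (3x3 intrinsics, pixels), "R" (3x3) and "t" (3): a world point X has camera coordinates R X + t; the wrist camera has in their place "tool_from_camera" (4x4, takes a point from camera to tool coordinates, whose origin is the TCP and whose axes are the flange's). Camera axes: x right, y down, z forward; pixel columns grow to the right and rows downward; lengths in m; the calibration is good to about 2 mm. A picture is of the moment at which its call begins: read the wrist's pose just before it. camera_model takes no time and is no camera call.
- ctrl.hand_in(): hands the job in; it is judged then, once.
Trained networks look in the newest picture that a camera, given by its name, has taken for a name from the list of things; names that differ only in an ending like _2 or _b are one class to them, and where a whole thing is asked for, a point or a joint stands for the part that bears it (a point fixed in the world has none). Each returns a list of dicts, best first, with "confidence" (0 to 1); they miss things now and then, are a little off and sometimes report something else, mostly with a low value. They report only what shows in the picture. A call takes as long as a camera call.
- ctrl.masks_of(query, camera): "pixels" (384x512 bool, what is visible of it) and "at" ([column, row] in pixels, amid what is visible of it).
- ctrl.place_of(query, camera): "at" ([column, row] in pixels: a listed point, or the origin of a listed thing).
The state is a dict: "time_s": time; "qpos": joint angles; "joint_vel": joint speeds; "tau": joint torques, N m; "ee_pos": TCP position; "eef_rot": TCP orientation; "force": force on the tool from outside, world axes, zero at the start; "moment": the same for the moment, N m; "grip_width": finger opening in m; "grip_force": force on a finger pad.
Only numpy, scipy, OpenCV 4.12 (cv2) and the standard library are available. Lean on these libraries where they do the work, as an engineer would, in place of code of your own. Each camera call takes 0.05 s, during which the arm holds its last target. There are 200 camera calls.

TASK

The round cutter has been left over the knob of the pastry box: lift it up and off the knob first, and set it down upright and gently, wholly on the wooden board. Then raise the lid by its black ball knob and hold it half open, at 45 degrees, so that I can take the tarts out; it falls shut by itself, so do not let it drop, and finish while still holding it there. Leave the other things on the table alone.

Things in the scene. Friction and masses are not known exactly. Their poses are not given: they have to be found in the camera images.
- pastry_box: white sheet-metal box with two tarts in it, fixed to the table, 150 (its x) x 210 (its y) x 65 mm high, walls 4 mm. Origin: centre of its underside, on the table; z up. Its front (-x side) looks roughly toward the robot, its +x side carries the lid hinge. Stands left or right, turned up to 0.2 rad.
- box_lid (a joint): opening angle of the lid, rad: 0 shut (lid level on the box), growing as its front edge rises; 0.785 is half open (45 degrees), stop at 1.4. The lid is a clear panel in a steel frame, 150 x 210 x 8 mm, 0.2 to 0.45 kg, hinged with almost no friction along the far (+x) upper rim of the box: it falls shut unless held.
- lid_hinge (a point): point on the lid's hinge axis at mid-length, 75 mm along box +x from the box centre, 65 mm above the table (the underside of the shut lid). Its axes turn with the lid; at joint 0 they are those of the box; y is the hinge axis and the lid reaches to its -x side, top face at z = +8 mm.
- knob_ball (a point): centre of the black plastic ball knob, 26 mm diameter, on a 10 mm thick steel stalk fixed to the lid: 115 mm from the hinge toward the front edge, 40 mm above the lid's top face (113 mm above the table when shut), midway along y. Pinched along the hinge axis it turns between the finger pads, so the gripper need not tilt with the lid. Axes as lid_hinge.
- ring_cutter: plain metal round cutter, an open tin-coloured ring of 60 mm outer diameter, 34 mm high, thin-walled, open at both ends, 20 to 45 g, loose. At the start it stands on the lid round the knob, the ball standing up through it. Origin: centre of its underside; z is its axis, up.
- board: small square wooden board lying fixed on the table, 140 x 140 x 14 mm, rounded edges. Origin: centre of its underside, on the table; top face 14 mm up; it may be turned.
- timer: red and white kitchen timer, 65 mm diameter, 44 mm high, a bystander. Origin: centre of its underside.
- butter: wrapped block of butter, 73 x 102 x 37 mm, a bystander. Origin: centre of its underside.
- fluted_cutter: fluted metal cutter, 75 mm diameter, 26 mm high, a bystander standing on the table. Origin: centre of its underside.
- sugar_jar: glass clip-top jar of sugar, 107 x 100 x 144 mm, a bystander. Origin: centre of its underside.
- spice_a: spice jar with a green cap, 46 mm diameter, 106 mm high, a bystander. Origin: centre of its underside.

How it is judged:
On the way, in this order (a step that is already met when the one before it is completed fails the run):
1. the cutter has been lifted up and clear of the knob (z of ring_cutter in the frame of pastry_box above 0.126 m and value of joint box_lid below 0.1 rad), for 0.05 s.
2. the cutter stands upright on the board, let go and at rest, while the lid is still shut (x of ring_cutter in the frame of board between -0.05 and 0.05 m and y of ring_cutter in the frame of board between -0.05 and 0.05 m and z of ring_cutter in the frame of board between 0.01 and 0.018 m and angle between ring_cutter's own z axis and vertical below 0.1 rad and linear speed of ring_cutter below 0.02 m/s and contact force between the fingers and ring_cutter below 0.05 N and value of joint box_lid below 0.1 rad), for 0.2 s.
At the end, for the whole second after the job is handed in: The lid is held still by the fingers (contact over 0.5 N) at 45 degrees, give or take 6 (joint 0.680 to 0.890), and the cutter stands upright (within 0.1 rad) and untouched on the board, its centre within 50 mm of the board's centre along either board axis (value of joint box_lid between 0.68 and 0.89 rad and velocity of joint box_lid between -0.1 and 0.1 rad/s and contact force between the fingers and pastry_box above 0.5 N and x of ring_cutter in the frame of board between -0.05 and 0.05 m and y of ring_cutter in the frame of board between -0.05 and 0.05 m and z of ring_cutter in the frame of board between 0.01 and 0.018 m and angle between ring_cutter's own z axis and vertical below 0.1 rad and linear speed of ring_cutter below 0.02 m/s and contact force between the fingers and ring_cutter below 0.05 N); the arm keeps its last pose, push and grip.
It fails at once if the lid is raised while the cutter is still round its knob (value of joint box_lid above 0.15 rad and distance between ring_cutter and knob_ball below 0.07 m).
It fails at once if the cutter is dropped (falls free at more than 0.7 m/s) (linear speed of ring_cutter above 0.7 m/s and contact force between the fingers and ring_cutter below 0.01 N).
It fails at once if the lid is let drop (closing faster than 2.5 rad/s) (velocity of joint box_lid below -2.5 rad/s).
It fails at once if the timer, butter, fluted cutter, sugar jar or spice jar is moved by more than 20 mm (distance of any of timer, butter, fluted_cutter, sugar_jar, spice_a from where it was at the start of the episode above 0.02 m).
It also fails if it takes over 58 s, if anything falls off the work surface, if the arm or the gripper's body presses on something with over 40 N, if the wrist force passes 120 N, or if a joint passes its speed limit or range.

## Working session

There is one attempt and no reset: what is moved stays moved. The work goes in short steps, Python scripts to look and compute and a tool call to move; the robot and the scene stay as the last step left them, time stands still between calls to the robot, and variables do not carry over. Pictures are saved under pics/ and viewed, at most 10 in all, crops included, and the job is handed in when it is done.

Besides the shell and the picture viewer there is one more tool, called after "Emit:" as name(argument=value, ...), one argument or row to a line, values as JSON. step_arm: Moves the arm, as the interface text tells. Its arguments: {"type":"object","properties":{"plan":{"type":"array","items":{"type":"array","items":{"type":"array","items":{"type":"number"}}}},"grip":{"type":"number"},"squeeze":{"type":"number"}},"required":["plan"]}

```bash
mkdir -p pics; cat > h.py <<'E'
import numpy as np,cv2
from station import ctrl
from scipy.spatial.transform import Rotation as Ro
def pose():
    o=ctrl.get_obs();return np.array(o['ee_pos']),Ro.from_euler('xyz',o['eef_rot']).as_matrix()
def ray(cam,px,P=None):
    m=ctrl.camera_model(cam);K=np.array(m['intrinsics']);d=np.linalg.inv(K)@[px[0],px[1],1]
    if cam=='wrist':
        p,R=P;T=np.array(m['tool_from_camera']);return p+R@T[:3,3],R@T[:3,:3]@d
    R=np.array(m['R']);return -R.T@np.array(m['t']),R.T@d
def tri(rays):
    A=0;b=0
    for o,d in rays:
        d=d/np.linalg.norm(d);M=np.eye(3)-np.outer(d,d);A=A+M;b=b+M@o
    x=np.linalg.solve(A,b)
    return x,[float(np.linalg.norm(np.cross(x-o,d/np.linalg.norm(d)))) for o,d in rays]
def onz(r,z):
    o,d=r;return o+d*(z-o[2])/d[2]
def proj(cam,X):
    m=ctrl.camera_model(cam);c=np.array(m['R'])@X+np.array(m['t']);u=np.array(m['intrinsics'])@c;return u[:2]/u[2]
E
python3 - <<'E'
from h import *
ims=[]
for c in ['scene','side','wrist']:
    im=ctrl.camera(c);cv2.imwrite(f'pics/{c}0.png',im[:,:,::-1]);ims.append(im)
    P=pose()
    for q in ['pastry_box','lid_hinge','knob_ball','ring_cutter','board','timer','butter','fluted_cutter','sugar_jar','spice_a']:
        r=ctrl.place_of(q,c)[:2]
        for e in r: print(c,q,np.round(e['at'],1),round(e['confidence'],2),end=' ')
        if r:
            z={'lid_hinge':.065,'knob_ball':.113,'ring_cutter':.073}.get(q,0)
            print(np.round(onz(ray(c,r[0]['at'],P),z),3))
cv2.imwrite('pics/a.png',cv2.resize(np.hstack(ims[:2]),(800,300))[:,:,::-1])
print(ctrl.get_obs())
E
```

```text
scene lid_hinge [185.2 224.3] 0.83 [0.604 0.015 0.065]
scene knob_ball [224.2 217. ] 0.96 [ 0.475 -0.001  0.113]
scene ring_cutter [221.5 229.2] 0.8 scene ring_cutter [213.  246.3] 0.22 [0.482 0.006 0.073]
scene board [249.4 201.8] 0.94 [ 0.534 -0.29   0.   ]
scene timer [237.5 284.6] 0.84 scene timer [223. 228.] 0.19 [0.367 0.136 0.   ]
scene butter [281.  230.1] 0.83 [ 0.36  -0.163  0.   ]
scene fluted_cutter [246.7 258.3] 0.73 [0.396 0.018 0.   ]
scene sugar_jar [269.6 167.4] 0.84 scene sugar_jar [221.6 228.2] 0.65 [ 0.58  -0.579  0.   ]
scene spice_a [292.9 178.8] 0.81 [ 0.456 -0.519  0.   ]
side pastry_box [316.9 206.8] 0.57 side pastry_box [309.8 181.2] 0.52 [ 0.531 -0.003  0.   ]
side lid_hinge [335.9 198.3] 0.86 [0.609 0.004 0.065]
side knob_ball [307.2 170.7] 0.74 [ 0.472 -0.005  0.113]
side ring_cutter [306.6 179.4] 0.62 [0.46  0.005 0.073]
side board [246.7 228.7] 0.85 [ 0.522 -0.278  0.   ]
side butter [256.9 194.8] 0.61 [ 0.346 -0.126 -0.   ]
side fluted_cutter [298.7 186.4] 0.47 [0.372 0.044 0.   ]
side sugar_jar [165.9 265.9] 0.63 [ 0.564 -0.556  0.   ]
wrist pastry_bo
[... 349 characters left out ...]
4 [ 0.365 -0.146  0.   ]
{'time_s': 1.65, 'qpos': array([-6.65742486e-02,  2.99905271e-01,  1.52097475e+00, -1.31337518e-05,
        1.32071109e+00, -6.65960127e-02]), 'joint_vel': array([ 0.00018587,  0.00045729, -0.00028958, -0.00272048, -0.00071431,
       -0.00034767]), 'tau': array([ 5.34439096e-04, -5.31660998e+01, -3.52916050e+01,  7.08851684e-02,
        2.13304313e-02, -9.97287884e-05]), 'ee_pos': array([5.49997514e-01, 7.94407438e-06, 2.05453383e-01]), 'eef_rot': array([3.14159195e+00, 1.28002599e-05, 1.57082134e+00]), 'force': array([-0.6508486 , -0.74038338, -0.07512849]), 'moment': array([0.00135261, 0.01925567, 0.0064912 ]), 'grip_force': 0.0, 'grip_width': 0.09390020645890695}
```

View pics/scene0.png

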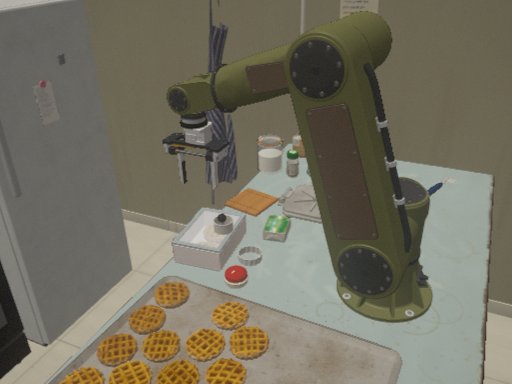

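View pics/side0.png

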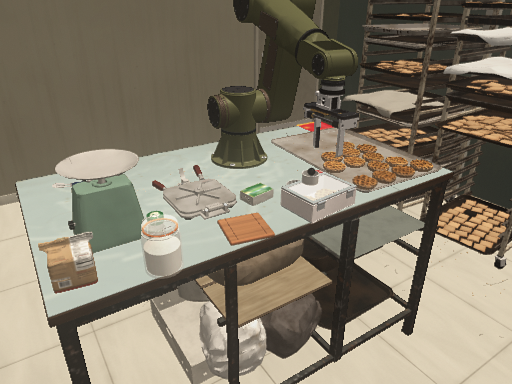

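```bash
python3 - <<'E'
from h import *
m=ctrl.camera_model('wrist');print(np.round(m['tool_from_camera'],3),m['intrinsics'])
def g(c,q):
    r=ctrl.place_of(q,c);return ray(c,r[0]['at'],pose())
R={'lid_hinge':{'scene':(185.2,224.3),'side':(335.9,198.3),'wrist':(301.6,172.4)},'knob_ball':{'scene':(224.2,217),'side':(307.2,170.7),'wrist':(173.7,198.3)},'board':{'scene':(249.4,201.8),'side':(246.7,228.7),'wrist':(239.4,369.8)}}
for k,v in R.items(): print(k,tri([ray(c,p,pose()) for c,p in v.items()]))
E
```

```text
[[ 0.    -0.967 -0.253  0.074]
 [ 1.     0.    -0.     0.   ]
 [ 0.    -0.253  0.967 -0.178]
 [ 0.     0.     0.     1.   ]] [[322.94850014   0.         257.60367532]
 [  0.         322.94850014 195.68647912]
 [  0.           0.           1.        ]]
lid_hinge (array([0.60018311, 0.01327122, 0.06132517]), [0.00558382390584178, 0.0027107095254222066, 0.005310979103006681])
knob_ball (array([ 0.47480543, -0.00262446,  0.11195321]), [0.0008310158452303077, 0.0038859475038840246, 0.003336274396080053])
board (array([ 0.5269548 , -0.28041203,  0.00489675]), [0.002414489164671043, 0.0012012776144741354, 0.002373566502737795])
```

View pics/wrist0.png

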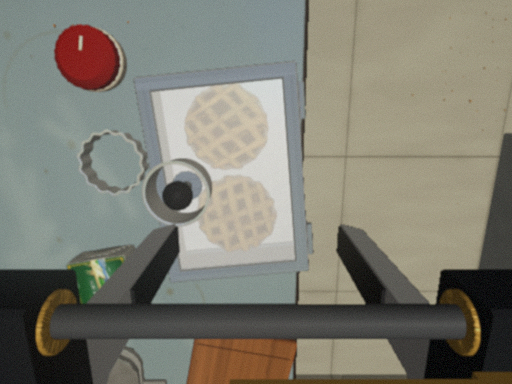

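Emit:
step_arm(
  plan=[
    [[0,-0.3,0,0,0,-1],[0,-0.7,0,0,0,-2],[0,-1.1,0,0,0,-3],[0,-1.5,0,0,0,-4],[0,-1.9,0,0,0,-5],[0,-2.2,0,0,0,-6],[0,-2.4,0,0,0,-7],[0,-2.5,0,0,0,-8]],
  ],
  grip=1,
  squeeze=5,
)

```text
time_s: 2.32
ee_pos: [0.4744, 0.0, 0.2057]
eef_rot: [3.141, 0.0, 2.414]
force: [0.5, -0.7, 0.3]
grip_width: 0.0939
grip_force: 0.0
```

Emit:
step_arm(
  plan=[
    [[0,0,0,0,0,-1],[0,0,0,0,0,-2],[0,0,0,0,0,-3],[0,0,0,0,0,-4],[0,0,0,0,0,-5],[0,0,0,0,0,-6],[0,0,0,0,0,-7],[0,0,0,0,0,-8]],
  ],
)

```text
time_s: 2.98
ee_pos: [0.475, -0.0, 0.2055]
eef_rot: [-3.142, 0.0, -3.032]
force: [0.4, -0.4, 0.3]
grip_width: 0.094
grip_force: 0.0
```

```bash
python3 - <<'E'
from h import *
P0=(np.array([.55,0,.2055]),Ro.from_euler('xyz',[3.1416,0,1.5708]).as_matrix())
P=pose();im=ctrl.camera('wrist');cv2.imwrite('pics/wrist1.png',im[:,:,::-1])
print(P,ctrl.get_obs()['qpos'])
print('ring0 top',onz(ray('wrist',(177.5,191.5),P0),.107))
for q,z in [('pastry_box',0),('lid_hinge',.065),('knob_ball',.113),('ring_cutter',.073),('fluted_cutter',0)]:
    r=ctrl.place_of(q,'wrist')
    for e in r[:2]: print(q,e['at'],e['confidence'],onz(ray('wrist',e['at'],P),z))
w0=(173.7,198.3)
r=ctrl.place_of('knob_ball','wrist')
if r: print(tri([ray('wrist',w0,P0),ray('wrist',r[0]['at'],P),ray('scene',(224.2,217))]))
E
```

```text
(array([ 4.75008702e-01, -1.91334908e-05,  2.05520368e-01]), array([[-9.93968632e-01, -1.09664645e-01,  1.55257756e-04],
       [-1.09664649e-01,  9.93968644e-01, -1.39772854e-05],
       [-1.52788527e-04, -3.09192705e-05, -9.99999988e-01]])) [-7.71416609e-02  1.31937503e-01  1.72506236e+00 -3.50919744e-05
  1.28445906e+00 -1.76551506e+00]
ring0 top [0.47947072 0.00447315 0.107     ]
pastry_box [257.7, 208.3] 0.85 [0.51818193 0.0050104  0.        ]
lid_hinge [256.1, 289.4] 0.91 [0.59168861 0.01139285 0.065     ]
knob_ball [260.0, 208.2] 0.77 [0.48378724 0.00326187 0.113     ]
(array([0.47828478, 0.0012367 , 0.11553806]), [0.0006881712621239498, 0.00490899698388228, 0.004590075040935802])
```

View pics/wrist1.png

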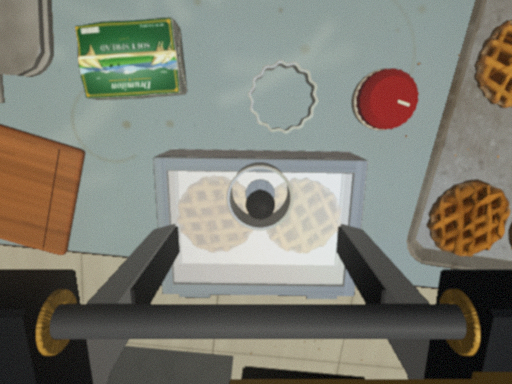

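```bash
python3 - <<'E'
from h import *
P=pose()
P0=(np.array([.55,0,.2055]),Ro.from_euler('xyz',[3.1416,0,1.5708]).as_matrix())
print('rim tri',tri([ray('wrist',(177.5,191.5),P0),ray('wrist',(260,195),P)]))
print('ball tri',tri([ray('wrist',(178,195),P0),ray('wrist',(260,205),P)]))
w=onz(ray('wrist',(260,195),P),.107)
b=onz(ray('wrist',(260,205),P),.113)
for n,x in (('ring',w),('ball',b)): print(n,x,'tool',P[1].T@(x-P[0])/.03)
for c in [(157,158),(365,159),(165,292),(356,295)]: print(c,onz(ray('wrist',c,P),.073))
cam=ctrl.camera('side')
for c,q in [('side','board'),('scene','board')]:
    ctrl.camera(c)
    for e in ctrl.masks_of(q,c)[:1]:
        cs,_=cv2.findContours(e['pixels'].astype('uint8'),0,2);k=max(cs,key=cv2.contourArea)
        W=np.array([onz(ray(c,p[0]),.014)[:2] for p in k],np.float32);print(c,cv2.minAreaRect(W),e['confidence'])
E
```

```text
rim tri (array([0.47645688, 0.0021441 , 0.09598992]), [0.0004381794115866808, 0.0004381794115866803])
ball tri (array([0.48105628, 0.00280835, 0.11245999]), [0.00012287785848636074, 0.00012287785848630494])
ring [0.47341033 0.00215527 0.107     ] tool [0.04434523 0.07724904 3.28170319]
ball [0.4808377  0.00289522 0.113     ] tool [-0.20445249  0.07646839  3.08169616]
(157, 158) [ 0.45566305 -0.09943776  0.073     ]
(365, 159) [0.43601709 0.10039477 0.073     ]
(165, 292) [ 0.60013425 -0.08733528  0.073     ]
(356, 295) [0.58252766 0.11818121 0.073     ]
side ((0.5323065519332886, -0.29131338000297546), (0.14221376180648804, 0.15078049898147583), 78.56784057617188) 0.59
scene ((0.5186294317245483, -0.2735768258571625), (0.15985313057899475, 0.14919395744800568), 79.35404968261719) 0.77
```

Emit:
step_arm(
  plan=[
    [[-0.05,0.08,0.7,0,0,0],[-0.05,0.08,1.5,0,0,0],[-0.05,0.08,2.3,0,0,0],[-0.05,0.08,3.1,0,0,0],[-0.05,0.08,3.6,0,0,0],[-0.05,0.08,4.0,0,0,0],[-0.05,0.08,4.15,0,0,0],[-0.05,0.08,4.15,0,0,0]],
  ],
)

```text
time_s: 4.25
ee_pos: [0.4759, 0.0025, 0.0802]
eef_rot: [3.141, -0.002, -3.037]
force: [-0.2, -0.2, 0.2]
grip_width: 0.0943
grip_force: 0.0
```

Emit:
step_arm(
  plan=[
    [[0,0,0,0,0,0],[0,0,0,0,0,0],[0,0,0,0,0,0],[0,0,0,0,0,0],[0,0,0,0,0,0],[0,0,0,0,0,0],[0,0,0,0,0,0],[0,0,0,0,0,0]],
  ],
  grip=0.5,
  squeeze=6,
)

```text
time_s: 4.92
ee_pos: [0.4764, 0.0025, 0.0812]
eef_rot: [-3.142, 0.0, -3.037]
force: [-1.3, 0.2, 3.3]
grip_width: 0.0593
grip_force: 6.0
```

Emit:
step_arm(
  plan=[
    [[0,0,-0.2,0,0,0],[0,0,-0.5,0,0,0],[0,0,-0.9,0,0,0],[0,0,-1.4,0,0,0],[0,0,-1.9,0,0,0],[0,0,-2.4,0,0,0],[0,0,-2.8,0,0,0],[0,0,-3.0,0,0,0]],
  ],
)

```text
time_s: 5.58
ee_pos: [0.4767, 0.0025, 0.1732]
eef_rot: [-3.141, 0.002, -3.037]
force: [0.3, -0.2, -0.3]
grip_width: 0.0594
grip_force: 6.0
```

```bash
python3 - <<'E'
from h import *
a=ctrl.camera('wrist');b=ctrl.camera('side')
o=ctrl.get_obs();print(o['ee_pos'],o['grip_width'],o['grip_force'])
s=cv2.resize(b[110:240,230:370],(560,520))
cv2.imwrite('pics/b.png',np.hstack([cv2.resize(a[60:320,80:440],(720//3*1,520//3)),cv2.resize(s,(186,173))])[:,:,::-1])
cv2.imwrite('pics/b.png',np.hstack([cv2.resize(a,(512,384)),cv2.resize(b[130:226,270:342],(288,384))])[:,:,::-1])
E
```

```text
[0.47662232 0.00250953 0.17213042] 0.05960587490799361 5.999957913243179
```

View pics/b.png

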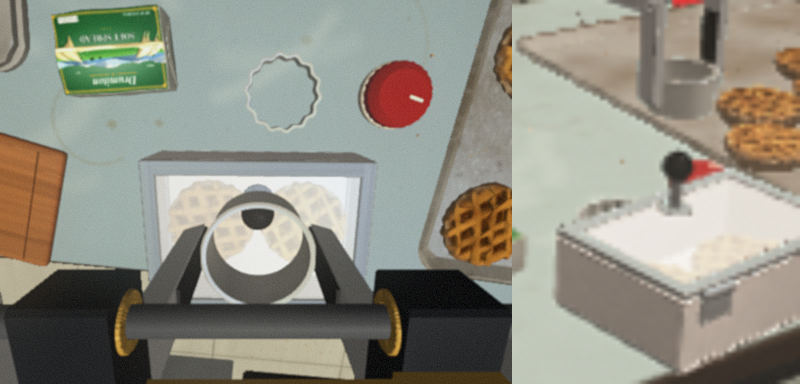

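Emit:
step_arm(
  plan=[
    [[0,-0.3,0,0,0,0],[-0.1,-0.9,0,0,0,0],[-0.15,-1.7,0,0,0,0],[-0.2,-2.6,0,0,0,0],[-0.25,-3.5,0,0,0,0],[-0.3,-4.2,0,0,0,0],[-0.35,-4.7,0,0,0,0],[-0.4,-5,0,0,0,0]],
  ],
)

```text
time_s: 6.35
ee_pos: [0.5034, -0.1474, 0.1699]
eef_rot: [3.141, -0.002, -3.038]
force: [-0.4, 0.1, -1.1]
grip_width: 0.0593
grip_force: 6.0
```

```bash
python3 - <<'E'
from h import *
P=pose();c='wrist';im=ctrl.camera(c);cv2.imwrite('pics/w2.png',im[:,:,::-1])
for e in ctrl.place_of('board',c)[:1]: print(P[0],e['confidence'],onz(ray(c,e['at'],P),0),e['at'])
for e in ctrl.masks_of('board',c)[:1]:
    cs,_=cv2.findContours(e['pixels'].astype('uint8'),0,2);k=max(cs,key=cv2.contourArea)
    W=np.array([onz(ray(c,p[0],P),.014)[:2] for p in k],np.float32);print(c,cv2.minAreaRect(W),e['confidence'])
E
```

```text
[ 0.50343856 -0.1474075   0.1698793 ] 0.66 [ 0.52144839 -0.28415462  0.        ] [132.4, 183.5]
wrist ((0.5208354592323303, -0.2841106653213501), (0.13898050785064697, 0.13854347169399261), 78.51707458496094) 0.93
```

View pics/w2.png

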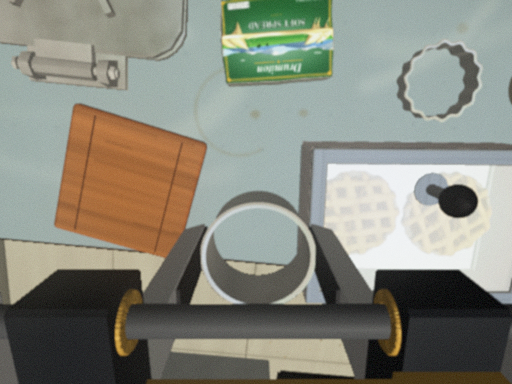

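Emit:
step_arm(
  plan=[
    [[0,-0.4,0,0,0,0],[0,-1.2,0,0,0,0],[0,-2.1,0,0,0,0],[-0.1,-3.0,0,0,0,0],[-0.1,-3.8,0,0,0,0],[-0.1,-4.3,0,0,0,0],[-0.1,-4.6,0,0,0,0],[-0.1,-4.6,0,0,0,0]],
  ],
)

```text
time_s: 7.17
ee_pos: [0.5211, -0.2834, 0.1706]
eef_rot: [3.142, -0.0, -3.038]
force: [-0.3, -0.1, -0.4]
grip_width: 0.0592
grip_force: 6.0
```

Emit:
step_arm(
  plan=[
    [[0,0,0.4,0,0,0],[0,0,1.1,0,0,0],[0,0,1.9,0,0,0],[0,0,2.7,0,0,0],[0,0,3.4,0,0,0],[0,0,4.0,0,0,0],[0,0,4.4,0,0,0],[0,0,4.5,0,0,0]],
  ],
)

```text
time_s: 7.83
ee_pos: [0.5204, -0.2808, 0.0336]
eef_rot: [3.139, -0.003, -3.036]
force: [0.4, 0.1, -0.9]
grip_width: 0.0592
grip_force: 6.0
```

```bash
python3 - <<'E'
from h import *
ctrl.camera('scene');o=ctrl.get_obs();print(o['ee_pos'],o['force'],o['grip_width'])
E
```

```text
[ 0.52074374 -0.28117201  0.03442605] [-0.35612328  0.46054776 -0.01607864] 0.05929198824975785
```

Remaining about 12 mm; go slowly till contact.

Emit:
step_arm(
  plan=[
    [[0,-0.08,0.1,0,0,0],[0,-0.08,0.2,0,0,0],[0,-0.08,0.27,0,0,0],[0,-0.08,0.33,0,0,0],[0,-0.08,0.36,0,0,0],[0,-0.08,0.38,0,0,0],[0,-0.08,0.38,0,0,0],[0,-0.08,0.38,0,0,0]],
  ],
)

```text
time_s: 8.55
ee_pos: [0.5216, -0.2847, 0.0247]
eef_rot: [-3.141, 0.0, -3.037]
force: [0.3, 1.3, 0.3]
grip_width: 0.0598
grip_force: 6.0
```

Emit:
step_arm(
  plan=[
    [[0,0,0.02,0,0,0],[0,0,0.04,0,0,0],[0,0,0.04,0,0,0]],
  ],
)

```text
time_s: 8.8
ee_pos: [0.5215, -0.2847, 0.0233]
eef_rot: [3.142, -0.0, -3.037]
force: [1.1, 0.3, -0.3]
grip_width: 0.0594
grip_force: 6.0
```

Emit:
step_arm(
  plan=[
    [[0,0,0.03,0,0,0],[0,0,0.05,0,0,0],[0,0,0.05,0,0,0],[0,0,0.05,0,0,0]],
  ],
)

```text
time_s: 9.13
ee_pos: [0.5216, -0.2847, 0.0222]
eef_rot: [-3.141, 0.0, -3.037]
force: [-1.3, 1.1, 5.1]
grip_width: 0.0592
grip_force: 6.0
```

Contact (5 N up). Release, then rise.

Emit:
step_arm(
  plan=[
    [[0,0,0,0,0,0],[0,0,0,0,0,0],[0,0,0,0,0,0],[0,0,0,0,0,0],[0,0,0,0,0,0],[0,0,0,0,0,0],[0,0,0,0,0,0],[0,0,0,0,0,0]],
  ],
  grip=1,
)

```text
time_s: 9.8
ee_pos: [0.5215, -0.2847, 0.0219]
eef_rot: [-3.142, 0.0, -3.037]
force: [0.8, -0.5, 0.2]
grip_width: 0.0941
grip_force: 0.0
```

Emit:
step_arm(
  plan=[
    [[0,0,-0.3,0,0,0],[0,0,-0.9,0,0,0],[0,0,-1.7,0,0,0],[0,0,-2.6,0,0,0],[0,0,-3.5,0,0,0],[0,0,-4.4,0,0,0],[0,0,-5.0,0,0,0],[0,0,-5.2,0,0,0]],
  ],
)

```text
time_s: 10.47
ee_pos: [0.5223, -0.2852, 0.1819]
eef_rot: [-3.138, 0.004, -3.037]
force: [0.2, -0.1, 0.6]
grip_width: 0.0937
grip_force: 0.0
```

```bash
python3 - <<'E'
from h import *
P=pose();a=ctrl.camera('wrist');print(P[0])
for q in ('ring_cutter','board','knob_ball'):
    for e in ctrl.place_of(q,'wrist')[:1]: print(q,e['at'],e['confidence'],onz(ray('wrist',e['at'],P),{'ring_cutter':.014,'board':0,'knob_ball':.113}[q]))
b=ctrl.camera('side')
R=[]
for c in ('side','scene'):
    if c=='scene': ctrl.camera(c)
    for q in ('ring_cutter','knob_ball'):
        for e in ctrl.place_of(q,c)[:1]: print(c,q,e['at'],e['confidence']); q=='knob_ball' and R.append(ray(c,e['at']))
if len(R)>1: print(tri(R))
cv2.imwrite('pics/c.png',np.hstack([a,cv2.resize(b[160:256,210:282],(288,384))])[:,:,::-1])
E
```

```text
[ 0.52231772 -0.28520977  0.18186726]
board [259.8, 177.3] 0.78 [ 0.52233213 -0.28313025  0.        ]
side ring_cutter [244.0, 228.5] 0.68
side knob_ball [308.3, 173.3] 0.9
scene ring_cutter [251.2, 197.8] 0.54
scene knob_ball [223.1, 220.1] 0.68
(array([ 0.4767967 , -0.00102399,  0.10307442]), [0.0021314143109833947, 0.0021314143109833748])
```

View pics/c.png

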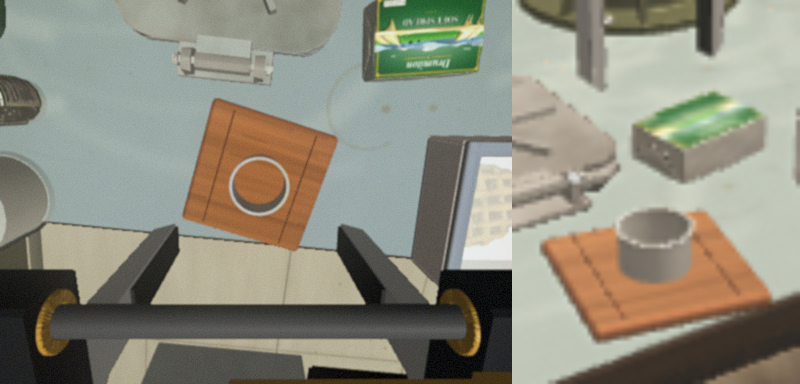

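Emit:
step_arm(
  plan=[
    [[0,0.3,0,0,0,0],[0,1.0,-0.2,0,0,0],[0.1,2.0,-0.4,0,0,0],[0.15,3.0,-0.6,0,0,0],[0.2,4.1,-0.7,0,0,0],[0.25,5.2,-0.7,0,0,0],[0.3,6.2,-0.7,0,0,0],[0.35,7.2,-0.7,0,0,0]],
  ],
)

```text
time_s: 11.63
ee_pos: [0.4877, -0.069, 0.1989]
eef_rot: [3.142, 0.0, -3.037]
force: [0.8, 1.3, 0.4]
grip_width: 0.0938
grip_force: 0.0
```

Emit:
step_arm(
  plan=[
    [[0,0.9,0,0,0,0],[0.05,1.6,0,0,0,0],[0.1,2.1,0,0,0,0],[0.1,2.4,0,0,0,0],[0.1,2.5,0,0,0,0],[0.1,2.5,0,0,0,0]],
  ],
)

```text
time_s: 12.13
ee_pos: [0.4776, 0.0036, 0.1989]
eef_rot: [-3.142, 0.0, -3.036]
force: [-0.5, -0.3, -0.0]
grip_width: 0.0938
grip_force: 0.0
```

```bash
python3 - <<'E'
from h import *
P=pose();a=ctrl.camera('wrist');print(P[0]);cv2.imwrite('pics/w3.png',a[:,:,::-1])
for q,z in (('knob_ball',.113),('lid_hinge',.065)):
    for e in ctrl.place_of(q,'wrist')[:1]:
        X=onz(ray('wrist',e['at'],P),z);print(q,e['at'],e['confidence'],X,P[1].T@(X-P[0])/.03)
k=(a.max(2)<45).astype('uint8');n,l,s,c=cv2.connectedComponentsWithStats(k)
for i in range(1,n):
    if 150<s[i,4]<4000: print(s[i],c[i],onz(ray('wrist',c[i],P),.113))
E
```

```text
[0.47761837 0.00363984 0.19886754]
knob_ball [254.2, 204.8] 0.8 [0.48192583 0.00138326 0.113     ] [-0.1345322  -0.08979242  2.86227086]
lid_hinge [252.8, 294.2] 0.84 [0.59656335 0.0112008  0.065     ] [-3.96881345 -0.16661535  4.46271922]
[243 368 121  11 731] [286.21477428 374.75239398] [0.65255659 0.05085715 0.113     ]
```

View pics/w3.png

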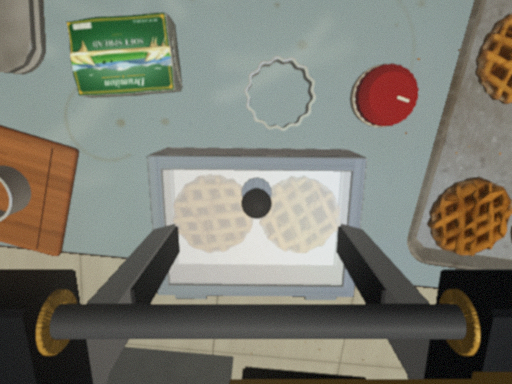

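Emit:
step_arm(
  plan=[
    [[-0.12,-0.03,0.5,0,0,0],[-0.12,-0.03,1.1,0,0,0],[-0.12,-0.03,1.8,0,0,0],[-0.12,-0.03,2.4,0,0,0],[-0.12,-0.03,3.0,0,0,0],[-0.12,-0.03,3.35,0,0,0],[-0.12,-0.03,3.5,0,0,0],[-0.12,-0.03,3.5,0,0,0]],
  ],
)

```text
time_s: 12.95
ee_pos: [0.4811, 0.0024, 0.0933]
eef_rot: [3.141, -0.001, -3.037]
force: [1.6, 0.4, -0.6]
grip_width: 0.094
grip_force: 0.0
```

Emit:
step_arm(
  plan=[
    [[0,0,0,0,0,0],[0,0,0,0,0,0],[0,0,0,0,0,0],[0,0,0,0,0,0],[0,0,0,0,0,0],[0,0,0,0,0,0],[0,0,0,0,0,0],[0,0,0,0,0,0]],
  ],
  grip=0,
  squeeze=20,
)

```text
time_s: 13.62
ee_pos: [0.4813, 0.0028, 0.0939]
eef_rot: [-3.142, 0.0, -3.037]
force: [-0.5, -0.5, -1.0]
grip_width: 0.0437
grip_force: 0.0
```

Emit:
step_arm(
  plan=[
    [[0,0,0,0,0,0],[0,0,0,0,0,0],[0,0,0,0,0,0],[0,0,0,0,0,0]],
  ],
)

```text
time_s: 13.95
ee_pos: [0.4813, 0.0027, 0.0938]
eef_rot: [-3.142, -0.0, -3.037]
force: [0.6, -0.5, -0.0]
grip_width: 0.0252
grip_force: 20.0
```

Emit:
step_arm(
  plan=[
    [[-0.07,0,-0.16,0,0,0],[-0.15,0,-0.33,0,0,0],[-0.24,0,-0.49,0,0,0],[-0.34,0,-0.64,0,0,0],[-0.44,0,-0.79,0,0,0],[-0.55,0,-0.94,0,0,0],[-0.66,0,-1.08,0,0,0],[-0.78,0,-1.22,0,0,0]],
  ],
)

```text
time_s: 14.62
ee_pos: [0.505, 0.005, 0.1308]
eef_rot: [-3.141, 0.0, -3.037]
force: [2.5, -4.3, -4.4]
grip_width: 0.0251
grip_force: 20.0
```

Emit:
step_arm(
  plan=[
    [[-0.13,0,-0.13,0,0,0],[-0.26,0,-0.255,0,0,0],[-0.4,0,-0.37,0,0,0],[-0.54,0,-0.49,0,0,0],[-0.68,0,-0.59,0,0,0],[-0.83,0,-0.69,0,0,0],[-0.99,0,-0.79,0,0,0],[-1.15,0,-0.875,0,0,0]],
  ],
)

```text
time_s: 15.28
ee_pos: [0.5393, 0.0084, 0.157]
eef_rot: [-3.141, -0.0, -3.037]
force: [0.3, -6.8, -3.2]
grip_width: 0.0246
grip_force: 20.0
```

Emit:
step_arm(
  plan=[
    [[-0.16,0,-0.08,0,0,0],[-0.28,0,-0.13,0,0,0],[-0.33,0,-0.15,0,0,0],[-0.33,0,-0.15,0,0,0],[-0.33,0,-0.15,0,0,0],[-0.33,0,-0.15,0,0,0]],
  ],
)

```text
time_s: 15.78
ee_pos: [0.549, 0.0093, 0.1615]
eef_rot: [-3.141, -0.0, -3.037]
force: [-1.2, -7.2, -1.5]
grip_width: 0.0248
grip_force: 20.0
```

```bash
python3 - <<'E'
from h import *
P=pose();a=ctrl.camera('wrist');b=ctrl.camera('side')
o=ctrl.get_obs();g=P[0]+P[1]@[0,0,-.019];print(g,o['force'],o['grip_width'],o['grip_force'])
for hx in (.594,.5966): print('lid deg',np.degrees(np.arctan2(g[2]-.065,hx-g[0])-np.arctan2(48,115)))
cv2.imwrite('pics/d.png',np.hstack([cv2.resize(a,(400,300)),cv2.resize(b[130:250,210:370],(400,300))])[:,:,::-1])
E
```

```text
[0.54897532 0.0093218  0.18052949] [-0.44965355 -6.46630245 -0.38742312] 0.024503153800813585 19.999846816062927
lid deg 46.05268466207542
lid deg 44.9418608271864
```

View pics/d.png

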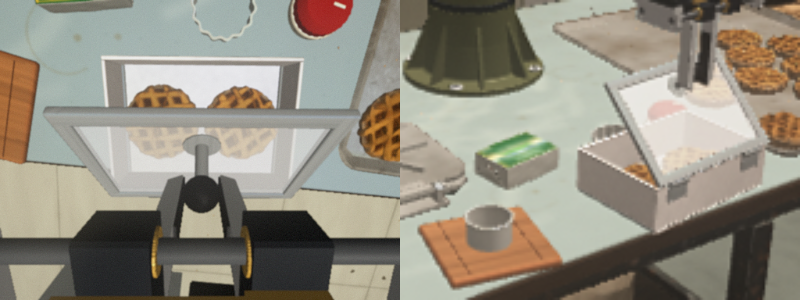

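```bash
python3 - <<'E'
from h import *
P=pose();R=[]
for c in ('wrist','side','scene'):
    ctrl.camera(c)
    for e in ctrl.place_of('knob_ball',c)[:1]: print(c,e['at'],e['confidence']); R.append(ray(c,e['at'],P))
x,r=tri(R);print(x,r,np.degrees(np.arctan2(x[2]-.065,.5955-x[0])-np.arctan2(48,115)))
o,d=ray('wrist',(258.6,247),P)
for t in np.linspace(.05,.4,3501):
    p=o+d*t;rr=np.hypot(p[2]-.065,.5955-p[0])
    if abs(rr-.1246)<1e-4: print('circle',p,np.degrees(np.arctan2(p[2]-.065,.5955-p[0])-np.arctan2(48,115)));break
o=ctrl.get_obs();print(o['ee_pos'],o['force'],o['grip_width'])
E
```

```text
wrist [255.3, 249.2] 0.88
side [325.6, 159.3] 0.95
scene [199.7, 193.4] 0.63
[0.5474198  0.00615128 0.17895236] [0.00208214748747593, 0.0023630666909546347, 0.0012696324025812647] 44.46830685331931
circle [0.54616272 0.00980518 0.17951393] 44.03641428267867
[0.54893873 0.00929012 0.16150464] [-0.36254117 -7.80974506 -1.16226405] 0.024412169312980563
```

Emit:
step_arm(
  plan=[
    [[0,0,0,0,0,0],[0,0,0,0,0,0],[0,0,0,0,0,0],[0,0,0,0,0,0],[0,0,0,0,0,0],[0,0,0,0,0,0]],
  ],
)

```text
time_s: 16.68
ee_pos: [0.549, 0.0093, 0.1615]
eef_rot: [-3.141, -0.0, -3.037]
force: [-0.2, -7.3, -1.0]
grip_width: 0.0249
grip_force: 20.0
```

```bash
python3 - <<'E'
from h import *
o=ctrl.get_obs();print(o['grip_width'],o['grip_force'],o['force'])
if o['grip_force']>10 and o['grip_width']>.0235: print(ctrl.hand_in())
E
```

```text
0.024887945100105502 19.99990940093994 [-0.23689299 -7.31374176 -1.03650646]
the job is handed in; nothing more can be done
None
```

I handed the job in with the cutter standing upright near the centre of the board and the gripper still holding the lid by its knob at about 45 degrees (measured 44 to 46); the hand-in returned no verdict.

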